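# Slide the coaster between the tile racks to the glass

## Task

The player across the dominoes table has his amber glass standing on the bare wood: slide him the square stainless steel coaster. Push it gently with the fingertips, flat along the table top, through the gap between the two wooden tile racks until it lies wholly clear of them on the far side, in front of the glass and not touching it. Do not grip or lift the coaster or pass it over or round the racks, and leave the glass, the cup and all the dominoes as they are.

Things in the scene. Friction and masses are not known exactly. Their poses are not given: they have to be found in the camera images.
- coaster: Loose square stainless steel coaster, 95 x 95 mm, corners rounded to 12 mm, 0.14 to 0.24 kg: a floor 4 mm thick with a rim 3 mm thick all round, outer faces upright, top 10 mm above the table. Origin: centre of its underside; x, y square to its sides. It lies on the near side of the racks, up to 0.4 rad out of square with them and up to 50 mm off the middle of the gap.
- racks: Two dark wooden tile racks, end to end, 103 mm apart; they do not move. Origin: on the table, mid-gap; x through the gap, away from the robot; y along the racks; z up. Racks fill x -22.5 to 22.5 mm, y 51.5 to 251.5 mm on both sides. Heights: ends at the gap 31 mm, back rest (robot's side) 38, standing tiles 39. The coaster is wholly clear, on the far side, with its centre beyond x = 70 mm.
- glass: Empty amber glass tumbler standing on the table on the far side of the racks, about 198 to 212 mm from the middle of the gap and at most 30 mm off its middle line; mouth 72 mm across, 95 mm high, 0.22 kg. Origin: centre of its underside, z up. Bystander.
- cup: Grey ceramic cup with one handle (towards its own +y), 76 mm across without the handle, 72 mm high, on the near side of the racks, beside the work. Origin: centre of its underside. Bystander.
- tile_flat1: Bone-white plastic domino, 50 x 25 x 11 mm, lying face down on the table on the near side of the racks. Origin: centre of its underside, x along its length. Bystander.
- tile_flat2: As tile_flat1: a second domino lying face down on the near side.
- tile_rack1: Bone-white domino standing on its long edge in the groove of the rack at +y (racks' frame), top 39 mm above the table. Origin: centre of its underside. Bystander.
- tile_rack2: As tile_rack1, the next domino in the same rack.
- tile_rack3: As tile_rack1, but in the rack at -y.
Things that resemble listed ones, but are neither listed nor needed, are in the scene too. Of the things that look like the coaster, take the one that is farthest to the robot's left at the start.

How it is judged:
On the way:
1. the coaster is in the gap, between the ends of the two racks (x of coaster in the frame of racks between -0.03 and 0.03 m and y of coaster in the frame of racks between -0.01 and 0.01 m and height (world z) of coaster below 0.005 m), for 0.05 s.
At the end, for the whole second after the job is handed in: The coaster lies flat and at rest on the table on the far side of the racks: its centre at least 69 mm past the middle line of the racks, within 60 mm of the middle line of the gap and within 190 mm of the glass, which stands upright and does not touch it (x of coaster in the frame of racks above 0.069 m and y of coaster in the frame of racks between -0.06 and 0.06 m and horizontal distance between coaster and glass below 0.19 m and height (world z) of coaster below 0.004 m and angle between each of coaster, glass's own z axis and vertical below 0.05 rad and linear speed of coaster below 0.01 m/s and contact force between coaster and glass below 0.05 N).
It fails at once if the coaster is lifted or tipped off the table top (height (world z) of coaster above 0.008 m or angle between coaster's own z axis and vertical above 0.15 rad).
It fails at once if the coaster is gripped or forced (over 30 N from the fingers) (contact force between the fingers and coaster above 30 N).
It fails at once if the coaster knocks the glass, or the glass is moved by more than 8 mm (contact force between coaster and glass above 0.2 N or distance of glass from where it was at the start of the episode above 0.008 m).
It fails at once if the cup is moved by more than 15 mm (distance of cup from where it was at the start of the episode above 0.015 m).
It fails at once if a domino is moved by more than 15 mm (distance of any of tile_flat1, tile_flat2, tile_rack1, tile_rack2, tile_rack3 from where it was at the start of the episode above 0.015 m).
It also fails if it takes over 58 s, if anything falls off the work surface, if the arm or the gripper's body presses on something with over 40 N, if the wrist force passes 120 N, or if a joint passes its speed limit or range.

## Robot

A 6-joint arm with a two-finger parallel gripper is mounted at the origin on the work surface. World frame = base frame: x ahead of the robot, y to its left, z up, the work surface at z = 0. Lengths are in m, angles in rad, forces in N, time in s.
With the tool pointing down it reaches from about 0.325 to 0.775 m from the base axis. Payload 5.5 kg.
Tool frame: the origin (TCP) lies at the very end of the fingers, on their centre line; the grasp point (between the pads) lies 19 mm behind it; z points along the fingers, y is the line along which they close (so a half turn about z gives the same grasp; the last joint's range is limited). The gripper opens to 88 mm and grips with 3 to 60 N. Pads are 20 mm wide; open, the fingers measure 115 mm over their backs; the gripper's body (75 mm by 178 mm) begins 61 mm behind the grasp point.
Start: joints at [1.123, 0.091, 1.231, -0, 1.82, -0.057], TCP at [0.229, 0.555, 0.223] pointing down, gripper open.
Joint ranges: [-2.87, 2.87], [-0.86, 2.18], [0.17, 2.46], [-1.51, 4.65], [0.06, 2.69], [-2.65, 2.65]. Speed limits (rad/s): [2.57, 2.57, 3.01, 3.14, 3.14, 3.14].

## Interface

Orientations are given as [roll, pitch, yaw] about the fixed x, y, z axes, in that order (R = Rz(yaw) Ry(pitch) Rx(roll)).
In Python, from rig import readout, cams, job, spot_in, cut_out, landmark_of gives the robot as it stands. The module is installed in compiled form; this text tells all that it offers.
- The arm moves only by the tool carry_out, never from a script. Its argument "moves" is text: rows parted by semicolons, each of 7 numbers parted by spaces: the shift along the tool's x, y, z as a fraction of full scale, then the turn, a rotation vector about the tool's x, y, z as a fraction of full scale, then the closure, from -1 (fully open) to 1 (shut). In form: tx ty tz rx ry rz grip; .... A call has 1 to 12 rows; each row shifts and turns the commanded pose from where the row before left it, along the tool's axes as they then stand; what a row does not reach is not made up. Full scale, the value 1, is 0.06 m for a shift and pi rad for a turn. A row lasts 1/8 s, in which the tool goes at most 62.5 mm and 10.7 degrees, less where a joint would pass 70% of its speed; a pose out of reach is approached as far as the arm can. A call with a number of a shift or a turn outside -1 to 1 is refused whole. A call with a gripper value outside its range is refused whole. The fingers move at their own pace and stop on an object; "newtons" is the grip in N (left out, the last holds). Time passes only in rows, so rows that do not move let the fingers close. It gives the time, the measured TCP pose, the force, the opening and the grip force at its end, in the units of the state.
- readout.sense(): the state, without advancing time (a new reading comes with each control period).
- cams.capture(name): name is "side" or "top" or "wrist"; returns a dict with "image" (420x560x3 uint8, blue, green, red), "z_map" (420x560 float32, m along the optical axis (not along the pixel's ray), 0 where there is no reading), "vertical_fov" (degrees; the focal length in pixels is half the picture's height over the tangent of half this angle, whatever the lens; pixels are square), "cx", "cy" (the principal point, pixels), "k1" (the pictures are not rectified: a ray, as slopes to the right and down, at radius r is drawn at 1 + k1 r^2 times it, then the intrinsics apply), "rvec" (rotation vector, rad) and "tvec" (3), from world to camera coordinates, as OpenCV has them; the wrist camera has in their place "T_tool_cam" (4x4, takes a point from camera to tool coordinates, whose origin is the TCP and whose axes are the flange's). Camera axes: x right, y down, z forward; pixel columns grow to the right and rows downward; lengths in m; the calibration is good to about 2 mm. A picture is of the moment at which its call begins: read the wrist's pose just before it.
- job.hand_in(): hands the job in; it is judged then, once.
Trained networks look in a picture, given as the dict that the camera call returned (one of the last four; its "shot" number tells which), for a name from the list of things; names that differ only in an ending like _2 or _b are one class to them, and where a whole thing is asked for, a point or a joint stands for the part that bears it (a point fixed in the world has none). Each returns a list of dicts, best first, with "confidence" (0 to 1); they miss things now and then, are a little off and sometimes report something else, mostly with a low value. They report only what shows in the picture. A call takes as long as a camera call. They do not tell look-alikes from the thing itself.
- spot_in(picture, name): "bbox" ([centre column, centre row, width, height] as shares, 0 to 1, of the picture: columns of its width, rows of its height, round what is visible of it).
- cut_out(picture, name): "mask" (420x560 bool, what is visible of it) and "bbox" ([centre column, centre row, width, height] as shares, 0 to 1, of the picture: columns of its width, rows of its height, round what is visible of it).
- landmark_of(picture, name): "xy" ([column, row] as shares, 0 to 1, of the picture: columns of its width, rows of its height: a listed point, or the origin of a listed thing).
The state is a dict: "time": time; "joint_positions": joint angles; "joint_velocities": joint speeds; "joint_torque": joint torques, N m; "tcp_pos": TCP position; "orientation": TCP orientation; "contact_force": force on the tool from outside, world axes, zero at the start; "torque": the same for the moment, N m; "opening": opening from 0.0 (shut) to 1.0 (fully open); "grasp_force": force on a finger pad.
Only numpy, scipy, OpenCV 4.12 (cv2) and the standard library are available. Lean on these libraries where they do the work, as an engineer would, in place of code of your own. Each camera call takes 0.05 s, during which the arm holds its last target. There are 200 camera calls.

## Working session

There is one attempt and no reset: what is moved stays moved. The work goes in short steps, Python scripts to look and compute and a tool call to move; the robot and the scene stay as the last step left them, time stands still between calls to the robot, and variables do not carry over. Pictures are saved under pics/ and viewed, at most 10 in all, crops included, and the job is handed in when it is done.

Besides the shell and the picture viewer there is one more tool, called after "Call:" as name(argument=value, ...) on one line, values as JSON. carry_out: Moves the arm, as the interface text tells. Its arguments: {"type":"object","properties":{"moves":{"type":"string"},"newtons":{"type":"number"}},"required":["moves"]}

```bash
mkdir -p pics
cat > h.py <<'E'
import numpy as np, cv2
from rig import readout, cams, job, spot_in, cut_out, landmark_of
from scipy.spatial.transform import Rotation as R
def world(p,uv,z=0.0):
    """pixels -> world on plane z"""
    f=p["image"].shape[0]/2/np.tan(np.radians(p["vertical_fov"])/2)
    uv=np.atleast_2d(np.array(uv,float)); d=(uv-[p["cx"],p["cy"]])/f
    s=d.copy()
    for _ in range(20): s=d/(1+p["k1"]*(s**2).sum(1,keepdims=True))
    if "T_tool_cam" in p:
        st=p["state"]; T=np.eye(4); T[:3,:3]=R.from_euler("xyz",st["orientation"]).as_matrix(); T[:3,3]=st["tcp_pos"]
        W=T@p["T_tool_cam"]; Rw=W[:3,:3]; c=W[:3,3]
    else:
        Rw=cv2.Rodrigues(np.array(p["rvec"],float))[0].T; c=-Rw@np.array(p["tvec"],float).ravel()
    ray=np.c_[s,np.ones(len(s))]@Rw.T
    return (c+ray*((z-c[2])/ray[:,2])[:,None])[:,:2]
def snap(n):
    st=readout.sense(); p=cams.capture(n); p["state"]=st; return p
E
python3 - <<'E'
from h import *
print(readout.sense())
for n in("top","side"):
    p=snap(n); cv2.imwrite(f"pics/{n}0.png",p["image"])
    for t,z in(("coaster",.01),("racks",0),("glass",0),("cup",0),("tile_flat1",0.011),("tile_rack1",0)):
        for d in landmark_of(p,t)[:4]:
            uv=np.array(d["xy"])*[560,420]; print(n,t,round(d["confidence"],2),uv.round(),world(p,uv,z).round(3))
        if t=="coaster":
            for m in cut_out(p,t)[:4]:
                c=max(cv2.findContours(m["mask"].astype("uint8"),0,1)[0],key=len)[:,0]
                w=world(p,c,.01); r=cv2.minAreaRect(w.astype("float32")); print(" mask",round(m["confidence"],2),c.mean(0),np.round(r[0],4),np.round(r[1],4),round(r[2],1))
E
```

```text
{'time': 0.0, 'joint_positions': array([ 1.12330945e+00,  9.18274545e-02,  1.23185002e+00, -2.22814104e-05,
        1.81980383e+00, -5.66877965e-02]), 'joint_velocities': array([0.00057947, 0.00109018, 0.00025225, 0.00092557, 0.00016037,
       0.00114124]), 'joint_torque': array([-8.23822174e-04, -4.46442604e+01, -4.06444824e+01,  6.97593391e-02,
        2.90731149e-02, -1.22309934e-04]), 'tcp_pos': array([0.22843151, 0.55449808, 0.22154594]), 'orientation': array([-3.13970581e+00, -8.54362519e-05,  2.75078802e+00]), 'contact_force': array([-1.06778587,  0.75338233,  1.0767719 ]), 'torque': array([ 0.01548158, -0.02567352,  0.00898383]), 'grasp_force': 0.0, 'opening': 1.003917731435588}
top coaster 0.94 [353. 110.] [[ 0.781 -0.186]]
top coaster 0.81 [384. 323.] [[ 0.26  -0.263]]
top coaster 0.64 [256. 237.] [[0.459 0.049]]
 mask 0.93 [384.00699301 326.87412587] [ 0.25   -0.2612] [0.0957 0.0953] 76.8
 mask 0.84 [354.15267176 106.8778626 ] [ 0.7904 -0.1911] [0.0993 0.1001] 69.8
 mask 0.66 [253.75177305 236.39007092] [0.4615 0.0544] [0.0947 0.0988] 84.8
 mask 0.28 [192.         175.611
[... 375 characters left out ...]
 coaster 0.92 [394. 245.] [[ 0.773 -0.208]]
side coaster 0.67 [186. 301.] [[ 0.255 -0.272]]
side coaster 0.66 [252. 217.] [[0.463 0.02 ]]
 mask 0.93 [182.17880795 300.60927152] [ 0.2492 -0.2668] [0.1092 0.1027] 75.0
 mask 0.78 [249.67741935 212.97849462] [0.4608 0.0448] [0.1091 0.0957] 86.5
 mask 0.71 [396.34259259 242.23148148] [ 0.7879 -0.1959] [0.0991 0.1012] 74.4
side racks 0.97 [292. 216.] [[0.577 0.012]]
side glass 0.58 [361. 216.] [[ 0.768 -0.038]]
side cup 0.55 [244. 278.] [[ 0.388 -0.22 ]]
side tile_flat1 0.44 [256. 180.] [[0.527 0.244]]
side tile_rack1 0.58 [287. 192.] [[0.607 0.155]]
side tile_rack1 0.5 [283. 180.] [[0.621 0.245]]
side tile_rack1 0.49 [304. 254.] [[ 0.548 -0.171]]
```

View pics/top0.png

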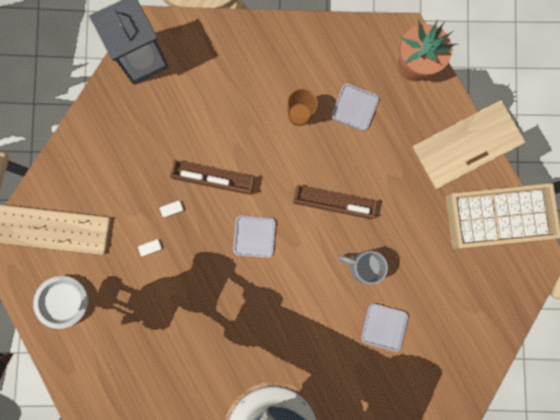

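Run:
```python
from h import *
im=cv2.imread("pics/top0.png"); cv2.imwrite("pics/crop.png",cv2.resize(im[80:300,150:410],None,fx=2.7,fy=2.7,interpolation=2))
```

```text
(no output)
```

View pics/crop.png

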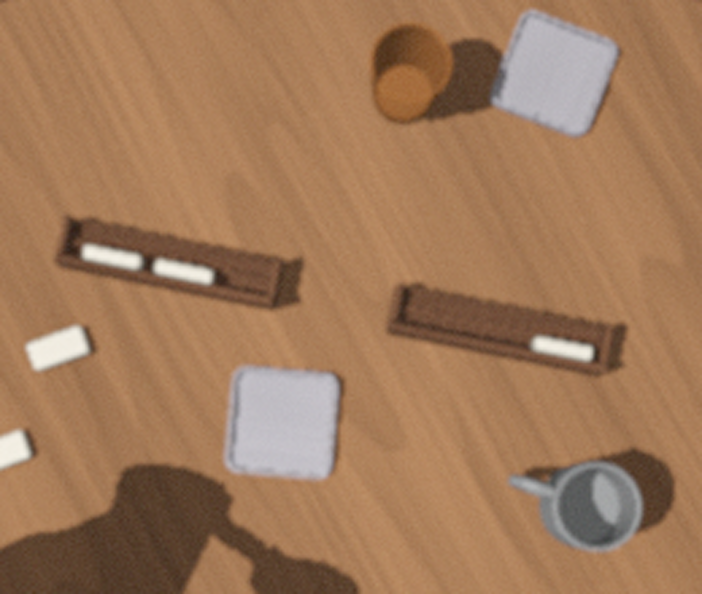

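Look-alike coasters are at pixels (254,237), (355,107) and (384,327). The one farthest to the robot's left (+y, picture left) is (254,237), and the crop shows it alone in front of the gap. Next I fit the rack frame from the depth map.

```bash
cat >> h.py <<'E'
def cloud(p):
    v,u=np.mgrid[:420,:560]; uv=np.c_[u.ravel(),v.ravel()].astype(float); z=p["z_map"].ravel()
    f=210/np.tan(np.radians(p["vertical_fov"])/2); d=(uv-[p["cx"],p["cy"]])/f; s=d.copy()
    for _ in range(20): s=d/(1+p["k1"]*(s**2).sum(1,keepdims=True))
    C=np.c_[s*z[:,None],z]
    if "T_tool_cam" in p:
        st=p["state"]; T=np.eye(4); T[:3,:3]=R.from_euler("xyz",st["orientation"]).as_matrix(); T[:3,3]=st["tcp_pos"]
        W=T@p["T_tool_cam"]; X=C@W[:3,:3].T+W[:3,3]
    else:
        Rw=cv2.Rodrigues(np.array(p["rvec"],float))[0].T; X=(C-np.array(p["tvec"],float).ravel())@Rw.T
    return X[z>0],uv[z>0]
def racks(p,c0=(.577,.012),yaw=-.166):
    X,_=cloud(p); c=np.array(c0)
    for _ in range(3):
        ex=np.array([np.cos(yaw),np.sin(yaw)]); ey=np.array([-ex[1],ex[0]])
        q=np.c_[(X[:,:2]-c)@ex,(X[:,:2]-c)@ey]
        S=q[(X[:,2]>.016)&(X[:,2]<.06)&(abs(q[:,0])<.04)&(abs(q[:,1])<.27)]
        L,Rr=S[S[:,1]>0],S[S[:,1]<0]
        pc=np.percentile
        e1,e2=pc(L[:,1],1),pc(Rr[:,1],99); x1,x2=[(pc(s[:,0],2)+pc(s[:,0],98))/2 for s in(L,Rr)]
        y1,y2=L[:,1].mean(),Rr[:,1].mean()
        a=-(x1-x2)/(y1-y2); yaw_n=yaw+a
        x0=x1-(x1-x2)*y1/(y1-y2)
        c=c+ex*x0+ey*(e1+e2)/2; yaw=yaw_n
    return c,yaw,dict(e=(e1,e2),far=(pc(L[:,1],99),pc(Rr[:,1],1)),xr=pc(S[:,0],[1,99]))
def rel(c,yaw,P):
    ex=np.array([np.cos(yaw),np.sin(yaw)]); ey=np.array([-ex[1],ex[0]]); d=np.asarray(P)-c
    return np.array([d@ex,d@ey])
E
python3 - <<'E'
from h import *
for n in("top","side"):
    p=snap(n); c,y,i=racks(p); print(n,c.round(4),round(y,4),i)
    print(rel(c,y,(.461,.0525)),rel(c,y,(.77,-.05)))
print(cams.capture("wrist")["T_tool_cam"].round(3), p["vertical_fov"],cams.capture("wrist")["vertical_fov"])
E
```

```text
top [0.5756 0.0072] -0.1832 {'e': (np.float64(0.05249618140056393), np.float64(-0.05248403556892246)), 'far': (np.float64(0.25156815160870005), np.float64(-0.24895212863365213)), 'xr': array([-0.02241022,  0.02256889])}
[-0.12094494  0.02362378] [ 0.20155758 -0.02086643]
side [0.5748 0.0031] -0.1811 {'e': (np.float64(0.05152450742715912), np.float64(-0.051529049251471434)), 'far': (np.float64(0.25138433728510806), np.float64(-0.25003576869058014)), 'xr': array([-0.02217529,  0.0226616 ])}
[-0.12079088  0.02807656] [ 0.20161704 -0.01709401]
[[-0.    -0.961 -0.276  0.076]
 [ 1.    -0.     0.     0.   ]
 [-0.    -0.276  0.961 -0.163]
 [ 0.     0.     0.     1.   ]] 56.65296510590827 71.15816181242555
```

```bash
cat >> h.py <<'E'
C=np.array([.575,.005]); YAW=-.182
def plan(rx,ry,z,tyaw,n,frame=None):
    """rows to go to rack-frame (rx,ry), height z, tool yaw tyaw relative to racks, in n equal rows"""
    c,yaw=frame or (C,YAW); st=readout.sense()
    ex=np.array([np.cos(yaw),np.sin(yaw)]); ey=np.array([-ex[1],ex[0]])
    g=np.r_[c+ex*rx+ey*ry,z]; d=(g-st["tcp_pos"])/n
    R0=R.from_euler("xyz",st["orientation"]); R1=R.from_euler("xyz",[np.pi,0,yaw+tyaw])
    w=(R0.inv()*R1).as_rotvec()/n
    print("at rack",rel(c,yaw,st["tcp_pos"][:2]).round(4),"z",st["tcp_pos"][2].round(4),"F",st["contact_force"].round(1))
    for i in range(n):
        Ri=R0*R.from_rotvec(w*i); print(*(Ri.inv().apply(d)/.06).round(3),*(w/np.pi).round(4))
E
python3 - <<'E'
from h import *
plan(-.121,.12,.15,np.pi/2,9)
E
```

```text
at rack [-0.4402  0.478 ] z 0.2226 F [-0.1 -0.5  0.1]
-0.716 -0.526 0.135 0.0 -0.0 0.0482
-0.787 -0.412 0.135 0.0 -0.0 0.0482
-0.84 -0.289 0.135 0.0 -0.0 0.0482
-0.874 -0.159 0.135 0.0 -0.0 0.0482
-0.888 -0.025 0.135 0.0 -0.0 0.0482
-0.882 0.109 0.135 0.0 -0.0 0.0482
-0.855 0.241 0.135 0.0 -0.0 0.0482
-0.809 0.367 0.135 0.0 -0.0 0.0482
-0.744 0.484 0.135 0.0 -0.0 0.0482
```

Call:
carry_out(moves="-0.716 -0.526 0.135 0 0 0.048 -0.15;-0.787 -0.412 0.135 0 0 0.048 -0.15;-0.84 -0.289 0.135 0 0 0.048 -0.15;-0.874 -0.159 0.135 0 0 0.048 -0.15;-0.888 -0.025 0.135 0 0 0.048 -0.15;-0.882 0.109 0.135 0 0 0.048 -0.15;-0.855 0.241 0.135 0 0 0.048 -0.15;-0.809 0.367 0.135 0 0 0.048 -0.15;-0.744 0.484 0.135 0 0 0.048 -0.15;0 0 0 0 0 0 -0.15;0 0 0 0 0 0 -0.15")

```text
time: 2.38
tcp_pos: [0.4785, 0.1458, 0.1499]
orientation: [-3.141, -0.0, 1.394]
contact_force: [-1.2, 0.2, -0.3]
opening: 0.575
grasp_force: 0.0
```

```bash
cat >> h.py <<'E'
def coast(p,fr=None,near=(-.1,.0)):
    """coaster centre (rack frame) and angle to the racks from its mask"""
    c,yaw=fr or (C,YAW)
    for m in cut_out(p,"coaster")[:4]:
        k=max(cv2.findContours(m["mask"].astype("uint8"),0,1)[0],key=len)[:,0]
        r=cv2.minAreaRect((world(p,k,.01)*1000).astype("float32")); a=(np.degrees(yaw)-r[2]+45)%90-45
        print(" coaster",round(m["confidence"],2),rel(c,yaw,np.array(r[0])/1000).round(4),"size",np.round(r[1],1),"deg off",-round(a,1))
E
python3 - <<'E'
from h import *
plan(-.121,.12,.15,np.pi/2,1)
p=snap("wrist"); cv2.imwrite("pics/w1.png",p["image"]); coast(p)
try: print(racks(p,C,YAW))
except Exception as e: print(e)
E
```

```text
at rack [-0.1204  0.121 ] z 0.1499 F [-1.2  0.2 -0.3]
-0.016 -0.01 -0.002 -0.0001 -0.0002 0.0018
 coaster 0.77 [-0.1218  0.0329] size [90.7 95. ] deg off 4.3
index -1 is out of bounds for axis 0 with size 0
```

View pics/w1.png

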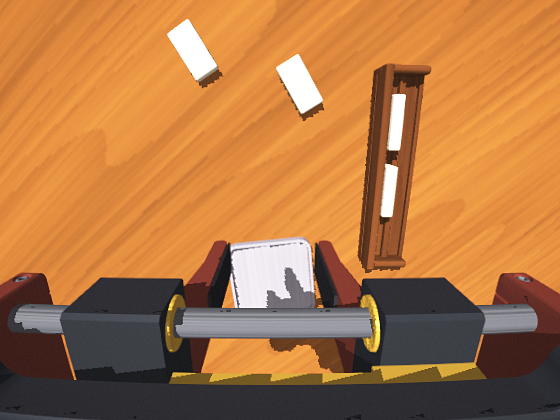

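The wrist view shows the coaster at about (270,275), partly behind the gripper, the +y rack with its gap end at (380,268), and two flat dominoes well clear of the work. I check the rack frame against the wrist depth.

Run:
```python
from h import *
p=snap("wrist"); X,uv=cloud(p); ex=np.array([np.cos(YAW),np.sin(YAW)]); ey=np.array([-ex[1],ex[0]])
q=np.c_[(X[:,:2]-C)@ex,(X[:,:2]-C)@ey,X[:,2]]
S=q[(q[:,2]>.016)&(q[:,2]<.05)&(abs(q[:,0])<.045)&(q[:,1]>.02)&(q[:,1]<.28)]
print(len(S),np.percentile(S[:,1],[0.5,1,2,98,99]).round(4))
for a in np.arange(.06,.25,.03):
    s=S[(S[:,1]>a)&(S[:,1]<a+.03)]; print(round(a,2),np.percentile(s[:,0],[1,99]).round(4))
T=q[(abs(q[:,0]+.12)<.03)&(abs(q[:,1]-.06)<.05)&(abs(q[:,2])<.05)]
print("table z",np.median(T[T[:,1]>.09][:,2])); t=T[(T[:,2]>.005)]; print("coaster +y edge",np.percentile(t[:,1],[95,98,99.5]))
plan(-.121,.11,.004,np.pi/2,4)
```

```text
6663 [0.0562 0.0571 0.0589 0.2509 0.2522]
0.06 [-0.0229  0.0218]
0.09 [-0.0229  0.0218]
0.12 [-0.0229  0.0219]
0.15 [-0.0227  0.0218]
0.18 [-0.0232  0.022 ]
0.21 [-0.023  0.022]
0.24 [-0.0231  0.0213]
table z 0.0010682549564048904
coaster +y edge [0.07528733 0.07659298 0.07727569]
at rack [-0.1208  0.1219] z 0.1502 F [-0.1  0.1  0.9]
-0.05 -0.002 0.609 0.0 -0.0 0.0006
-0.05 -0.002 0.609 0.0 -0.0 0.0006
-0.05 -0.001 0.609 0.0 -0.0 0.0006
-0.05 -0.001 0.609 0.0 -0.0 0.0006
```

Call:
carry_out(moves="-0.05 0 0.61 0 0 0 -0.15;-0.05 0 0.61 0 0 0 -0.15;-0.05 0 0.61 0 0 0 -0.15;-0.05 0 0.55 0 0 0 -0.15;0 0 0.04 0 0 0 -0.15;-0.15 0 0 0 0 0 -0.15;-0.15 0 0 0 0 0 -0.15")

```text
time: 3.4
tcp_pos: [0.4744, 0.1159, 0.0066]
orientation: [3.139, -0.001, 1.394]
contact_force: [-0.5, 0.9, 0.1]
opening: 0.574
grasp_force: 0.0
```

Call:
carry_out(moves="-0.1 0 0 0 0 0 -0.15;-0.1 0 0 0 0 0 -0.15;-0.1 0 0 0 0 0 -0.15;-0.08 0 0 0 0 0 -0.15;-0.06 0 0 0 0 0 -0.15;-0.04 0 0 0 0 0 -0.15;0 0 0 0 0 0 -0.15")

```text
time: 4.28
tcp_pos: [0.4681, 0.0873, 0.0043]
orientation: [-3.141, 0.001, 1.393]
contact_force: [0.3, 1.3, 1.3]
opening: 0.573
grasp_force: 0.5
```

Run:
```python
from h import *
plan(-.121,.0585,.004,np.pi/2,1)
p=snap("side"); cv2.imwrite("pics/s2.png",p["image"]); coast(p)
p=snap("top"); coast(p)
p=snap("wrist"); coast(p); cv2.imwrite("pics/w2.png",p["image"])
```

```text
at rack [-0.12    0.0616] z 0.0043 F [0.3 1.3 1.3]
-0.051 -0.017 0.006 -0.0001 0.0002 0.0015
 coaster 0.83 [-0.1254 -0.0053] size [108.5  93. ] deg off 0.0
 coaster 0.58 [ 0.2456 -0.1611] size [103.3 104.2] deg off -5.2
 coaster 0.58 [-0.2714 -0.3274] size [105.6  95.7] deg off -3.1
 coaster 0.91 [ 0.2462 -0.1539] size [96.1 98.7] deg off -10.5
 coaster 0.76 [-0.2707 -0.3207] size [96.4 95.9] deg off -3.5
 coaster 0.91 [-0.1232 -0.0078] size [29.2 90.2] deg off 1.3
```

View pics/w2.png

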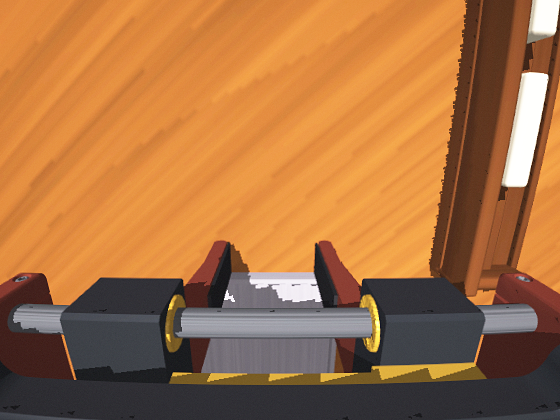

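The coaster's edge lies square against both fingertips, along row 272 from column 230 to 320. The rack's gap end shows at about (455,290). I take the edge position from that.

Run:
```python
from h import *
im=cv2.imread("pics/w2.png"); p=snap("wrist")
for u in(250,300):
    g=p["image"][255:300,u].astype(int); sat=g.max(1)-g.min(1); r=255+np.argmax(sat<60)
    print(u,r,rel(C,YAW,world(p,[[u,r-.5]],.01)[0]).round(4), rel(C,YAW,world(p,[[u,r-.5]],.0)[0]).round(4))
X,uv=cloud(p); ex=np.array([np.cos(YAW),np.sin(YAW)]); ey=np.array([-ex[1],ex[0]])
q=np.c_[(X[:,:2]-C)@ex,(X[:,:2]-C)@ey,X[:,2]]
S=q[(q[:,2]>.015)&(q[:,2]<.045)&(abs(q[:,0])<.03)&(abs(q[:,1]-.06)<.03)]
print(len(S),np.percentile(S[:,1],[.2,1,3]).round(4),np.percentile(S[:,0],[1,99]).round(4))
```

```text
250 273 [-0.1334  0.0543] [-0.1342  0.049 ]
300 273 [-0.1037  0.0545] [-0.1026  0.0492]
4118 [0.0551 0.0561 0.0572] [-0.0232  0.0217]
```

Call:
carry_out(moves="-0.04 0 0 0 0 0 -0.15;-0.04 0 0 0 0 0 -0.15;0 0 0 0 0 0 -0.15;0.2 0 0 0 0 0 -0.15;0.3 0 0 0 0 0 -0.15;0.2 0 -0.6 0 0 0 -0.15;0 0 -0.8 0 0 0 -0.15;0 0 0 0 0 0 -0.15")

```text
time: 5.62
tcp_pos: [0.4774, 0.1261, 0.0933]
orientation: [3.134, -0.003, 1.395]
contact_force: [0.1, -0.4, 0.0]
opening: 0.577
grasp_force: 0.0
```

Run:
```python
from h import *
plan(-.20,.0,.12,0,9)
```

```text
at rack [-0.1179  0.1014] z 0.0933 F [ 0.1 -0.4  0. ]
-0.187 -0.153 -0.051 0.0001 -0.0003 0.0558
-0.211 -0.118 -0.051 0.0001 -0.0003 0.0558
-0.228 -0.08 -0.051 0.0001 -0.0003 0.0558
-0.238 -0.039 -0.05 0.0001 -0.0003 0.0558
-0.241 0.004 -0.05 0.0001 -0.0003 0.0558
-0.237 0.046 -0.05 0.0001 -0.0003 0.0558
-0.226 0.086 -0.05 0.0001 -0.0003 0.0558
-0.207 0.124 -0.05 0.0001 -0.0003 0.0558
-0.182 0.158 -0.049 0.0001 -0.0003 0.0558
```

Call:
carry_out(moves="-0.187 -0.153 -0.05 0 0 0.0558 -0.15;-0.211 -0.118 -0.05 0 0 0.0558 -0.15;-0.228 -0.08 -0.05 0 0 0.0558 -0.15;-0.238 -0.04 -0.05 0 0 0.0558 -0.15;-0.241 0 -0.05 0 0 0.0558 -0.15;-0.237 0.046 -0.05 0 0 0.0558 -0.15;-0.226 0.086 -0.05 0 0 0.0558 -0.15;-0.207 0.124 -0.05 0 0 0.0558 -0.15;-0.182 0.158 -0.05 0 0 0.0558 -0.15;0 0 0 0 0 0 -0.15;0 0 0 0 0 0 -0.15")

```text
time: 7.0
tcp_pos: [0.3757, 0.0403, 0.115]
orientation: [-3.141, 0.001, -0.18]
contact_force: [-0.7, 0.2, 0.5]
opening: 0.576
grasp_force: 0.0
```

Run:
```python
from h import *
plan(-.20,.0,.004,0,4)
W=snap("wrist"); coast(W); cv2.imwrite("pics/w3.png",W["image"])
p=snap("side"); coast(p)
p=snap("top"); coast(p); cv2.imwrite("pics/t3.png",p["image"])
def end(p):
    X,uv=cloud(p); ex=np.array([np.cos(YAW),np.sin(YAW)]); ey=np.array([-ex[1],ex[0]])
    q=np.c_[(X[:,:2]-C)@ex,(X[:,:2]-C)@ey,X[:,2]]
    for s in(1,-1):
        S=q[(q[:,2]>.015)&(q[:,2]<.045)&(abs(q[:,0])<.03)&(s*q[:,1]>.03)&(s*q[:,1]<.09)]
        if len(S)>50: print(s,len(S),np.percentile(s*S[:,1],[.2,1,3]).round(4),np.percentile(S[:,0],[1,99]).round(4))
end(W); end(p)
```

```text
at rack [-0.2024 -0.0014] z 0.115 F [-0.7  0.2  0.5]
0.01 -0.006 0.462 -0.0 0.0001 0.0001
0.01 -0.006 0.462 -0.0 0.0001 0.0001
0.01 -0.006 0.462 -0.0 0.0001 0.0001
0.01 -0.006 0.462 -0.0 0.0001 0.0001
 coaster 0.98 [-0.2627 -0.289 ] size [85.  39.6] deg off 17.5
 coaster 0.57 [-0.1266 -0.0018] size [95.3 95.1] deg off 0.1
 coaster 0.87 [-0.1256 -0.0115] size [107.4  91.6] deg off 1.1
 coaster 0.68 [-0.2712 -0.327 ] size [105.1  93.2] deg off -2.1
 coaster 0.57 [ 0.2465 -0.1598] size [106.1  98.2] deg off -8.6
 coaster 0.8 [-0.2708 -0.3219] size [98.2 96.4] deg off -4.1
 coaster 0.65 [-0.1129 -0.0022] size [96.9 77. ] deg off 3.3
 coaster 0.61 [ 0.2456 -0.1535] size [93.8 98.3] deg off -10.8
1 195 [0.0536 0.0536 0.0539] [-0.0218  0.0227]
-1 220 [0.0492 0.0493 0.0498] [-0.0218  0.0225]
```

View pics/w3.png

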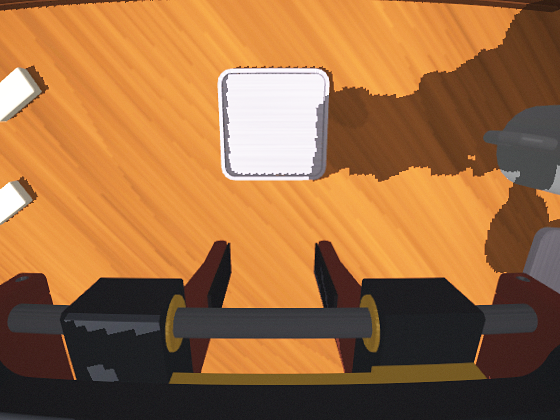

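The wrist view shows the coaster at (273,124), square to the racks (0.1°) and on the gap's middle line to within 2–4 mm. I descend behind it and push part way, then look again.

Call:
carry_out(moves="0 0 0.6 0 0 0 -0.15;0 0 0.6 0 0 0 -0.15;0 0 0.5 0 0 0 -0.15;0 0 0.13 0 0 0 -0.15;0.1 0 0 0 0 0 -0.15;0.15 0 0 0 0 0 -0.15;0.12 0 0 0 0 0 -0.15;0.12 0 0 0 0 0 -0.15;0.12 0 0 0 0 0 -0.15;0.12 0 0 0 0 0 -0.15;0.1 0 0 0 0 0 -0.15;0.06 0 0 0 0 0 -0.15")

```text
time: 8.8
tcp_pos: [0.4283, 0.0299, 0.0057]
orientation: [3.142, 0.0, -0.184]
contact_force: [-2.3, 0.7, 2.7]
opening: 0.575
grasp_force: 1.4
```

Call:
carry_out(moves="0.04 0 0 0 0 0 -0.15;0 0 0 0 0 0 -0.15")

```text
time: 9.05
tcp_pos: [0.4307, 0.0294, 0.0057]
orientation: [3.142, -0.001, -0.184]
contact_force: [-0.1, 0.3, -0.2]
opening: 0.578
grasp_force: 0.0
```

Run:
```python
from h import *
plan(-.145,.0,.004,0,1)
W=snap("wrist"); coast(W); cv2.imwrite("pics/w4.png",W["image"])
```

```text
at rack [-0.1463 -0.0021] z 0.0057 F [-0.1  0.3 -0.2]
0.022 -0.035 0.028 0.0 -0.0002 -0.0007
```

View pics/w4.png

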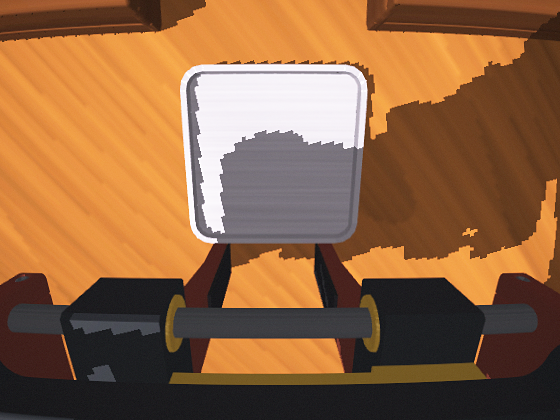

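The wrist view shows the coaster square at (273,155), with the rack ends at about column 160 on the left and 368 on the right. I work out the lateral offset between them.

Run:
```python
from h import *
p=snap("wrist"); X,uv=cloud(p); ex=np.array([np.cos(YAW),np.sin(YAW)]); ey=np.array([-ex[1],ex[0]])
q=np.c_[(X[:,:2]-C)@ex,(X[:,:2]-C)@ey,X[:,2]]
for s in(1,-1):
    S=q[(q[:,2]>.012)&(q[:,2]<.045)&(abs(q[:,0])<.03)&(s*q[:,1]>.03)&(s*q[:,1]<.09)]; print(s,len(S),np.percentile(s*S[:,1],[.5,1,3]).round(4),np.percentile(S[:,0],[1,99]).round(4))
hsv=cv2.cvtColor(p["image"],cv2.COLOR_BGR2HSV); m=(hsv[:,:,1]<90).astype("uint8"); m[246:]=0; m[:60]=0;m[:,:170]=0;m[:,380:]=0
k=max(cv2.findContours(cv2.morphologyEx(m,3,np.ones((5,5))),0,1)[0],key=cv2.contourArea)[:,0]
r=cv2.minAreaRect((world(p,k,.01)*1000).astype("float32")); print(rel(C,YAW,np.array(r[0])/1000).round(4),np.round(r[1],1),round(r[2]-np.degrees(YAW),1))
w=(world(p,k,.01)-C); b=w@ey; print(b.min(),b.max())
```

```text
1 2704 [0.0532 0.0534 0.0536] [-0.0229 -0.014 ]
-1 2782 [0.0489 0.0491 0.0493] [-0.0229 -0.015 ]
[-0.0884 -0.0027] [96.1 97.3] 89.9
-0.05085368915948952 0.04532215763055581
```

Call:
carry_out(moves="-0.35 0 0 0 0 0 -0.15;0 0 -0.8 0 0 0 1;0.6 0.7 0 0 0 0 1;0.7 0.7 0 0 0 0 1;0 0.05 0 0 0 0 1;0 0 0.6 0 0 0 1;0 0 0.2 0 0 0 1;0 0 0 0 0 0 1;0 0 0 0 0 0 1")

```text
time: 10.32
tcp_pos: [0.4711, -0.0662, 0.0071]
orientation: [-3.142, -0.002, -0.183]
contact_force: [-0.2, 0.2, 0.9]
opening: 0.006
grasp_force: 0.0
```

Run:
```python
from h import *
plan(-.088,-.0595,.0055,0,1); print(readout.sense()["opening"])
```

```text
at rack [-0.0893 -0.0888] z 0.0071 F [-0.2  0.2  0.9]
0.021 -0.488 0.026 -0.0 -0.0006 -0.0005
0.005633858084141908
```

Call:
carry_out(moves="0 -0.15 0 0 0 0 1;0 -0.12 0 0 0 0 1;0 -0.08 0 0 0 0 1;0 -0.06 0 0 0 0 1;0 -0.04 0 0 0 0 1;0 -0.03 0 0 0 0 1;0 0 0 0 0 0 1")

```text
time: 11.2
tcp_pos: [0.4758, -0.0381, 0.0057]
orientation: [3.142, 0.0, -0.184]
contact_force: [-0.6, -0.2, -0.1]
opening: 0.005
grasp_force: 0.0
```

Run:
```python
from h import *
plan(-.088,-.0595,.0055,0,1)
p=snap("wrist"); coast(p); cv2.imwrite("pics/w5.png",p["image"]); p=snap("top"); coast(p); p=snap("side"); coast(p)
```

```text
at rack [-0.0898 -0.0604] z 0.0057 F [-0.6 -0.2 -0.1]
0.03 -0.014 0.003 0.0 0.0 -0.0006
 coaster 0.78 [-0.0808 -0.0027] size [96.8 84.7] deg off -0.5
 coaster 0.78 [-0.2703 -0.3217] size [97.7 95.8] deg off -4.2
 coaster 0.63 [-0.0887  0.0312] size [95.3 34. ] deg off 11.6
 coaster 0.62 [ 0.2469 -0.1535] size [97.  97.9] deg off -9.9
 coaster 0.81 [ 0.2441 -0.1609] size [108.5  97.8] deg off -8.5
 coaster 0.6 [-0.1183 -0.0132] size [102.8  30.1] deg off -1.7
 coaster 0.56 [-0.2699 -0.3263] size [103.1  96.8] deg off -3.6
```

View pics/w5.png

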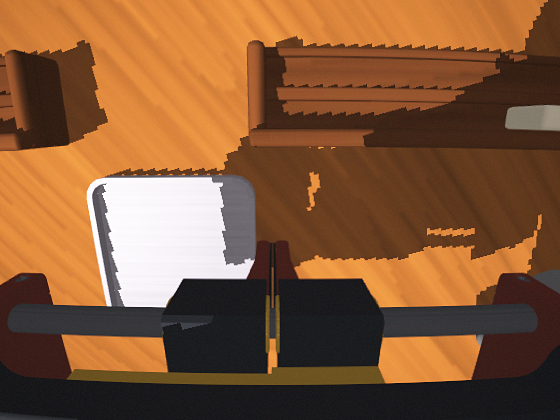

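The coaster's right edge (column 256) is next to the closed fingers but has not moved yet. I advance in a small step.

Call:
carry_out(moves="0 -0.04 0 0 0 0 1;0 -0.04 0 0 0 0 1;0 0 0 0 0 0 1")

```text
time: 11.88
tcp_pos: [0.4767, -0.0332, 0.0057]
orientation: [-3.141, 0.0, -0.184]
contact_force: [-0.4, 0.1, -0.4]
opening: 0.005
grasp_force: 0.2
```

```bash
cat >> h.py <<'E'
def gapview():
    p=snap("wrist"); X,uv=cloud(p); ex=np.array([np.cos(YAW),np.sin(YAW)]); ey=np.array([-ex[1],ex[0]])
    q=np.c_[(X[:,:2]-C)@ex,(X[:,:2]-C)@ey,X[:,2]]
    for s in(1,-1):
        S=q[(q[:,2]>.012)&(q[:,2]<.045)&(abs(q[:,0])<.03)&(s*q[:,1]>.03)&(s*q[:,1]<.09)]
        if len(S)>50: print("rack end",s,np.percentile(s*S[:,1],1).round(4))
    coast(p)
    for m in cut_out(p,"coaster")[:1]:
        k=np.argwhere(m["mask"])[:,::-1]; w=world(p,k,.01)-C; b=w@ey; print("coaster y",b.min().round(4),b.max().round(4),"x max",(w@ex).max().round(4))
    return p
E
python3 - <<'E'
from h import *
plan(-.088,-.0595,.0055,0,1); gapview()
E
```

```text
at rack [-0.0898 -0.0553] z 0.0057 F [-0.4  0.1 -0.4]
0.03 0.069 0.004 -0.0 0.0 -0.0006
rack end 1 0.0527
rack end -1 0.0498
 coaster 0.69 [-0.081   0.0014] size [96.9 84.6] deg off -0.9
coaster y -0.0474 0.0502 x max -0.0383
```

Call:
carry_out(moves="0 0.35 0 0 0 0 1;0 0 -0.8 0 0 0 -0.15;-0.65 -0.65 0 0 0 0 -0.15;-0.65 -0.65 0 0 0 0 -0.15;0 0 0 0 0 0 -0.15;0 0 0.6 0 0 0 -0.15;0 0 0.2 0 0 0 -0.15;0 0 0 0 0 0 -0.15;0 0 0 0 0 0 -0.15")

```text
time: 13.15
tcp_pos: [0.4112, 0.0366, 0.0068]
orientation: [-3.141, -0.001, -0.185]
contact_force: [-1.1, 0.1, 0.5]
opening: 0.575
grasp_force: 0.0
```

Run:
```python
from h import *
plan(-.13,.0018,.0055,0,1); gapview()
```

```text
at rack [-0.1668  0.0014] z 0.0068 F [-1.1  0.1  0.5]
0.613 -0.008 0.022 -0.0001 -0.0004 -0.0009
 coaster 0.81 [-0.0878  0.0013] size [96.2 96.2] deg off -0.2
coaster y -0.0468 0.0494 x max -0.0397
```

Call:
carry_out(moves="0.15 0 0 0 0 0 -0.15;0.15 0 0 0 0 0 -0.15;0.15 0 0 0 0 0 -0.15;0.15 0 0 0 0 0 -0.15;0.15 0 0 0 0 0 -0.15;0.15 0 0 0 0 0 -0.15;0.15 0 0 0 0 0 -0.15;0.15 0 0 0 0 0 -0.15;0.12 0 0 0 0 0 -0.15;0.08 0 0 0 0 0 -0.15;0.04 0 0 0 0 0 -0.15;0 0 0 0 0 0 -0.15")

```text
time: 14.8
tcp_pos: [0.4957, 0.021, 0.0057]
orientation: [-3.142, -0.001, -0.184]
contact_force: [0.6, -0.2, -0.4]
opening: 0.58
grasp_force: 0.0
```

Run:
```python
from h import *
plan(.02,.0018,.0055,0,1); p=gapview(); cv2.imwrite("pics/w6.png",p["image"])
```

```text
at rack [-0.0809  0.0014] z 0.0057 F [ 0.6 -0.2 -0.4]
1.682 -0.01 0.004 0.0 -0.0002 -0.0007
rack end 1 0.0533
rack end -1 0.0488
 coaster 0.96 [-0.0221  0.0013] size [96.4 96.3] deg off -0.1
 coaster 0.24 [-0.0005  0.1044] size [105.5  51.9] deg off 0.6
coaster y -0.0469 0.0495 x max 0.0261
```

View pics/w6.png

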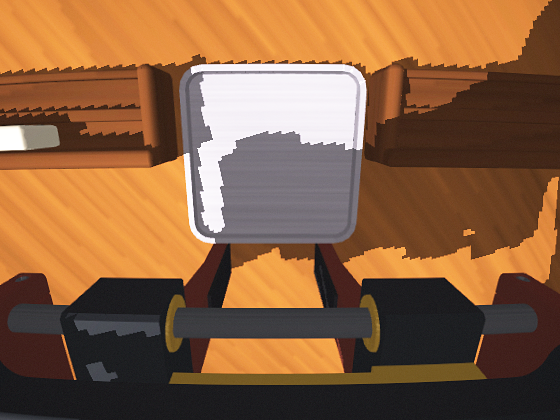

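The coaster is in the gap, seen at (273,155) between the rack ends at columns 175 and 370, with clearance on both sides. I push on to the far side.

Call:
carry_out(moves="0.15 0 0 0 0 0 -0.15;0.15 0 0 0 0 0 -0.15;0.15 0 0 0 0 0 -0.15;0.15 0 0 0 0 0 -0.15;0.15 0 0 0 0 0 -0.15;0.15 0 0 0 0 0 -0.15;0.15 0 0 0 0 0 -0.15;0.15 0 0 0 0 0 -0.15;0.15 0 0 0 0 0 -0.15;0.12 0 0 0 0 0 -0.15;0.08 0 0 0 0 0 -0.15;0.06 0 0 0 0 0 -0.15")

```text
time: 16.45
tcp_pos: [0.5905, 0.0034, 0.0057]
orientation: [3.142, 0.0, -0.184]
contact_force: [-1.3, 0.2, 0.7]
opening: 0.573
grasp_force: 0.8
```

Call:
carry_out(moves="0.05 0 0 0 0 0 -0.15;0.04 0 0 0 0 0 -0.15;0.03 0 0 0 0 0 -0.15;0 0 0 0 0 0 -0.15")

```text
time: 16.95
tcp_pos: [0.5976, 0.002, 0.0057]
orientation: [-3.142, -0.001, -0.184]
contact_force: [0.5, 0.7, -0.4]
opening: 0.573
grasp_force: 0.0
```

Run:
```python
from h import *
plan(-.05,.0018,.0055,0,1); p=gapview()
```

```text
at rack [0.0228 0.0012] z 0.0057 F [ 0.5  0.7 -0.4]
-1.213 -0.008 0.003 -0.0 -0.0002 -0.0007
rack end 1 0.0537
rack end -1 0.0491
 coaster 0.76 [0.0813 0.0012] size [96.1 97. ] deg off -0.3
coaster y -0.047 0.0494 x max 0.1296
```

Call:
carry_out(moves="-0.2 0 0 0 0 0 -0.15;-0.3 0 0 0 0 0 -0.15;-0.4 0 0 0 0 0 -0.15;-0.4 0 0 0 0 0 -0.15;-0.3 0 -0.3 0 0 0 -0.15;-0.2 0 -0.6 0 0 0 -0.15;0 0 -0.6 0 0 0 -0.15;0 0 0 0 0 0 -0.15")

```text
time: 18.1
tcp_pos: [0.4925, 0.022, 0.0994]
orientation: [-3.14, -0.007, -0.184]
contact_force: [0.9, 0.1, 0.9]
opening: 0.578
grasp_force: 0.0
```

Run:
```python
from h import *
for n in("side","top"):
    p=snap(n); coast(p)
    for d in landmark_of(p,"glass")[:1]: print(n,"glass",rel(C,YAW,world(p,np.array(d["xy"])*[560,420],0)[0]).round(3))
cv2.imwrite("pics/t7.png",p["image"])
```

```text
coaster 0.85 [ 0.2453 -0.1596] size [105.7  95.8] deg off -8.6
 coaster 0.7 [ 0.0817 -0.0073] size [106.5 100.8] deg off -4.5
 coaster 0.65 [-0.2713 -0.327 ] size [111.6  96.8] deg off -3.2
side glass [-0.096  0.258]
 coaster 0.95 [-0.2705 -0.3195] size [98.2 97.3] deg off -3.1
 coaster 0.89 [0.0813 0.0011] size [95.8 97.1] deg off 0.1
 coaster 0.77 [ 0.2451 -0.1536] size [94.2 97.3] deg off -10.8
top glass [ 0.193 -0.023]
```

View pics/t7.png

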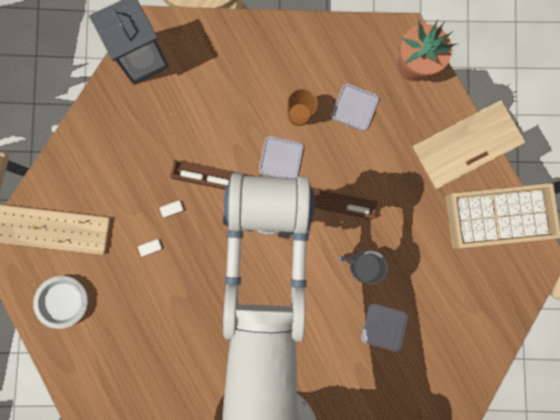

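The coaster lies at (282,158), clear of the racks and in front of the untouched glass at (301,108). The cup at (368,267) and the dominoes in view are where they were.

```bash
python3 -c "
from rig import job; print(job.hand_in())"
```

```text
the job is handed in; nothing more can be done
None
```

I pushed the coaster flat through the gap; it now lies about 81 mm past the racks' middle line, in front of the glass and not touching it, and the job was handed in (no verdict was returned).

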